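# Clamp a pigment jar in the bench mixer

## Task

Push the blue-lidded pigment jar along the mixer's channel until it is fully home against the end stop and press it there for a moment (about 12 N, half a second). Then flip the red-handled clamp lever with a fingertip push, through its dead centre and on until it bears on the jar, press it home likewise (about 12 N, half a second), and let go of everything, leaving the jar held by the clamp alone. Never push the jar or the lever harder than 20 N, keep the jar standing and do not disturb the other pots.

Things in the scene. Friction and masses are not known exactly. Their poses are not given: they have to be found in the camera images.
- mixer: Bench jar mixer, fixed: grey housing 300 x 250 mm, steel deck 50 mm above the table. Origin: centre of the underside; +x runs along the channel from its open mouth (robot side) to the end stop, z up. The channel lies on the line y = 0 between two rails 18 mm high, 74 mm apart, from x = -70 to 120 mm.
- channel (a point): Point on the deck in the middle of the channel (mixer x = 45, y = 0 mm; axes as the mixer's): where the jar's underside is centred when home, give or take 6 mm. The rigid black end stop (66 mm wide, 60 mm high) across the channel has been set by hand with its near face 29 to 41 mm beyond this point; that is not measured: feel for it.
- jar: The pigment jar to clamp: white, blue band and blue lid, 70 mm diameter, 90 mm high, 0.3 to 0.55 kg. Origin: centre of its underside. It stands on the deck in the channel, 39 to 67 mm short of home, and slides along it. Best pushed about half-way up, from the robot side.
- clamp (a joint): Turn of the clamp lever, rad: 0 = open, growing as it closes (counter-clockwise from above). A spring holds it open up to dead centre at 1.14 and drives it shut beyond; a push that ends earlier lets it spring open. Pushing the handle square to the arm takes up to 8 N (most near 0.7). Shut, at about 1.2 to 1.4, its pad meets the jar: a hard end. If the jar is not home it jams.
- clamp_handle (a point): Middle of the red handle of the clamp lever: upright round post 18 mm diameter, 56 mm high, centre 110 mm above the table, 115 mm from the pivot on a steel arm 12 mm wide at 92 mm height. Moves on a level arc about clamp_hinge. Open, it stands at the +y side of the channel's mouth, its outer (+y) side free for a fingertip; shut, in front of the jar.
- clamp_hinge (a point): Pivot of the clamp lever, fixed on the mixer at x = -10, y = 85 mm of its frame, 92 mm above the table; the lever turns about the vertical through it.
- tub_red: Bystander: white tub with red lid, 80 mm diameter, 85 mm high, stands on the table on the right of the mixer. Origin: centre of its underside.
- tin_ochre: Bystander: tin with yellow band, 68 mm diameter, 90 mm high, stands on the table on the left of the mixer. Origin: centre of its underside.
- tub_green: Bystander: clear jar with green lid, 60 mm diameter, 70 mm high, stands on the table on the right of the mixer. Origin: centre of its underside.

How it is judged:
By the outcome, as a careful person would: the job done as asked, in the order asked, and still so for the second after the job is handed in, with the robot touching nothing.
It also fails if it takes over 72 s, if anything falls off the work surface, if the arm or the gripper's body presses on something with over 40 N, if the wrist force passes 120 N, or if a joint passes its speed limit or range.

## Robot

A 6-joint arm with a two-finger parallel gripper is mounted at the origin on the work surface. World frame = base frame: x ahead of the robot, y to its left, z up, the work surface at z = 0. Lengths are in m, angles in rad, forces in N, time in s.
With the tool pointing down it reaches from about 0.375 to 0.9 m from the base axis. Payload 3.1 kg.
Tool frame: the origin (TCP) lies at the centre of the arm's flange, where the gripper is bolted on; the fingertips stand 182 mm ahead of it and the grasp point (between the pads) lies 164 mm ahead of it; z points along the fingers, y is the line along which they close (so a half turn about z gives the same grasp; the last joint's range is limited). The gripper opens to 87 mm and grips with 3 to 60 N. Pads are 19 mm wide; open, the fingers measure 117 mm over their backs; the gripper's body (75 mm by 190 mm) begins 51 mm behind the grasp point.
Start: joints at [1.052, 0.527, 1.433, -0, 1.181, -0.178], TCP at [0.208, 0.589, 0.405] pointing down, gripper open.
Joint ranges: [-3.08, 3.08], [-0.75, 2.2], [0.22, 2.44], [-1.43, 4.57], [0, 2.65], [-2.85, 2.85]. Speed limits (rad/s): [2.79, 2.79, 3.14, 3.14, 3.14, 3.14].

## Interface

Orientations are given as a unit quaternion [x, y, z, w].
In Python, from rig import * gives the robot as it stands.
- The arm moves only by the tool move_arm, never from a script. Its argument "commands" is a list that holds one entry, the list of rows, each a list of 6 numbers: the shift along the tool's x, y, z in units of 40 mm (1.0 is 40 mm), then the turn, a rotation vector about the tool's x, y, z in rad. A call has 1 to 12 rows; each row is the pose to reach, as a shift and turn from the pose commanded when the call began, along the tool's axes at that moment; what a row does not reach only later rows make up. A row lasts 1/8 s, in which the tool goes at most 62.5 mm and 10.7 degrees, less where a joint would pass 70% of its speed; a pose out of reach is approached as far as the arm can. A call with a gripper value outside its range is refused whole. "claw" is the closure, from -1 (fully open) to 1 (shut), so that 0 is half open, set as the call begins (left out, the last holds). The fingers move at their own pace and stop on an object; "squeeze" is the grip in N (left out, the last holds). Time passes only in rows, so rows that repeat a pose let the fingers close. It gives the time, the measured TCP pose, the force, the opening and the grip force at its end, in the units of the state.
- get_obs(): the state, without advancing time (a new reading comes with each control period).
- camera(name): name is "scene" or "top" or "wrist"; returns a dict with "pixels" (400x640x3 uint8, blue, green, red), "range_z" (400x640 float32, m along the optical axis (not along the pixel's ray), 0 where there is no reading), "camera_matrix" (3x3 intrinsics, pixels), "extrinsics" (4x4, takes a point from world to camera coordinates). Camera axes: x right, y up, looking along -z (the intrinsics and any distortion apply to the point x, -y, -z); pixel columns grow to the right and rows downward; lengths in m; the calibration is good to about 2 mm. A picture is of the moment at which its call begins.
- hand_in(): hands the job in; it is judged then, once.
The state is a dict: "time": time; "q": joint angles; "joint_velocities": joint speeds; "joint_torque": joint torques, N m; "position": TCP position; "tool_rot": TCP orientation; "ft_force": force on the tool from outside, world axes, zero at the start; "moment": the same for the moment, N m; "grip_width": finger opening in m; "grip_force": force on a finger pad.
Only numpy, scipy, OpenCV 4.12 (cv2) and the standard library are available. Lean on these libraries where they do the work, as an engineer would, in place of code of your own. Each camera call takes 0.05 s, during which the arm holds its last target. There are 200 camera calls.

## Working session

There is one attempt and no reset: what is moved stays moved. The work goes in short steps, Python scripts to look and compute and a tool call to move; the robot and the scene stay as the last step left them, time stands still between calls to the robot, and variables do not carry over. Pictures are saved under pics/ and viewed, at most 10 in all, crops included, and the job is handed in when it is done.

Besides the shell and the picture viewer there is one more tool, called after "Emit:" as name(argument=value, ...), one argument or row to a line, values as JSON. move_arm: Moves the arm, as the interface text tells. Its arguments: {"type":"object","properties":{"commands":{"type":"array","items":{"type":"array","items":{"type":"array","items":{"type":"number"}}}},"claw":{"type":"number"},"squeeze":{"type":"number"}},"required":["commands"]}

```bash
mkdir -p pics
cat > h.py <<'E'
from rig import *
import numpy as np, cv2
def px2w(c,u,v,z=None):
    K=c["camera_matrix"];E=np.array(c["extrinsics"]);R=E[:3,:3];t=E[:3,3]
    d=np.array([(u-K[0,2])/K[0,0],-(v-K[1,2])/K[1,1],-1.0])
    o=-R.T@t; dw=R.T@d
    s=c["range_z"][int(round(v)),int(round(u))] if z is None else (z-o[2])/dw[2]
    return o+s*dw
E
python3 - <<'E'
from h import *
print(get_obs())
for n in("top","scene"):
    c=camera(n);cv2.imwrite(f"pics/{n}0.png",c["pixels"]);np.save(f"{n}0.npy",c,allow_pickle=True)
    print(n,c["camera_matrix"],c["extrinsics"])
E
```

```text
{'time': 0.0, 'q': array([ 1.05250034e+00,  5.28446048e-01,  1.43390626e+00, -7.40733908e-06,
        1.18138451e+00, -1.78515533e-01]), 'joint_velocities': array([ 0.00093559,  0.0013465 ,  0.00141612,  0.00036845,  0.00272752,
       -0.00041513]), 'joint_torque': array([ 3.16994083e-04, -4.40037239e+01, -1.76591402e+01,  6.34055422e-02,
        5.82486601e-02, -1.65975707e-04]), 'position': array([0.20810751, 0.58896731, 0.40378231]), 'tool_rot': array([ 1.69072671e-01,  9.85603005e-01, -1.00884027e-03, -3.62790063e-04]), 'ft_force': array([ 0.71579972, -0.29968462,  1.02010441]), 'moment': array([-0.04024538,  0.06970843,  0.01215093]), 'grip_force': 0.0, 'grip_width': 0.08688487425218967}
top [[510.69966189   0.         314.8515075 ]
 [  0.         510.69966189 200.66340734]
 [  0.           0.           1.        ]] [[-0.02523092 -0.99965491 -0.00731147  0.06872621]
 [ 0.98448823 -0.02611707  0.17349589 -0.61187995]
 [-0.17362697 -0.00282059  0.98480745 -1.04057042]
 [ 0.          0.          0.          1.        ]]
scene [[388.50988528   0.         320.51079493]
 [  0.         388.50988528 204.34785091]
 [  0.           0.           1.        ]] [[ 0.40907424  0.91242323  0.01192085 -0.28060648]
 [-0.78215886  0.3438833   0.5195881   0.41058842]
 [ 0.46998487 -0.22187411  0.85433372 -1.23808103]
 [ 0.          0.          0.          1.        ]]
```

View pics/top0.png

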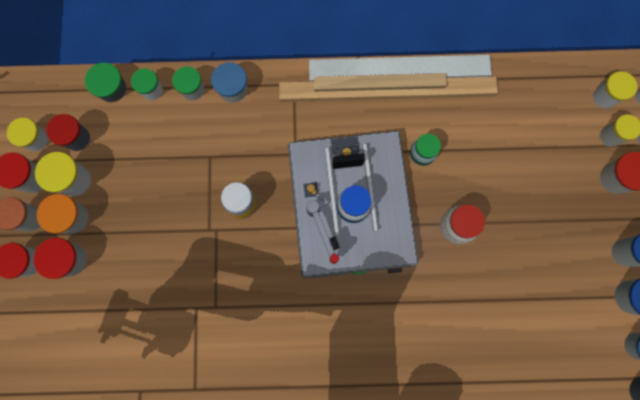

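View pics/scene0.png

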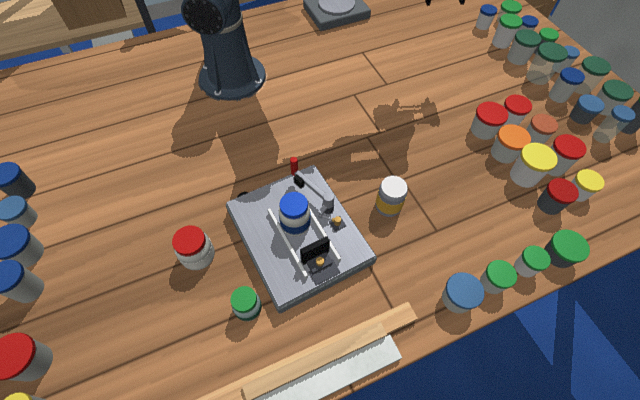

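The top view shows the mixer with corners near (289,143), (400,131), (416,264) and (303,276). The jar lid is at (355,201), the red handle at (334,258), the pivot at (312,207) and the end stop at (348,160). Next I'll enlarge this area.

Run:
```python
from h import *
c=np.load("top0.npy",allow_pickle=True).item()
im=cv2.resize(c["pixels"][125:285,275:425],None,fx=3.7,fy=3.7,interpolation=cv2.INTER_CUBIC);cv2.imwrite("pics/crop.png",im)
hsv=cv2.cvtColor(c["pixels"],cv2.COLOR_BGR2HSV)
def cen(m,x0,x1,y0,y1):
    k=np.zeros_like(m);k[y0:y1,x0:x1]=m[y0:y1,x0:x1];ys,xs=np.nonzero(k);return xs.mean(),ys.mean(),len(xs)
b=cv2.inRange(hsv,(105,150,60),(130,255,255));r=cv2.inRange(hsv,(0,150,60),(8,255,255))|cv2.inRange(hsv,(172,150,60),(180,255,255))
print("lid",(a:=cen(b,325,385,170,230)),px2w(c,*a[:2]),px2w(c,*a[:2],z=.14))
print("handle",(a:=cen(r,320,345,245,275)),px2w(c,*a[:2]),px2w(c,*a[:2],z=.135))
for p in [(289,143),(400,131),(416,264),(303,276)]: print(px2w(c,*p,z=.05))
for p in [(237,198),(467,221),(428,146)]: print(px2w(c,*p))
```

```text
lid (np.float64(355.40845070422534), np.float64(200.15070422535211), 710) [ 0.59741762 -0.02740675  0.13847793] [ 0.59715095 -0.02728842  0.14      ]
handle (np.float64(334.0), np.float64(258.15686274509807), 51) [0.48470481 0.0183718  0.13649222] [0.48479668 0.01832469 0.135     ]
[0.74407759 0.10635934 0.05      ]
[ 0.76473863 -0.13833884  0.05      ]
[ 0.47338664 -0.15617048  0.05      ]
[0.45447837 0.08176372 0.05      ]
[0.61691962 0.21408256 0.09018332]
[ 0.55693351 -0.2594016   0.0860334 ]
[ 0.72357176 -0.19329925  0.06902415]
```

View pics/crop.png

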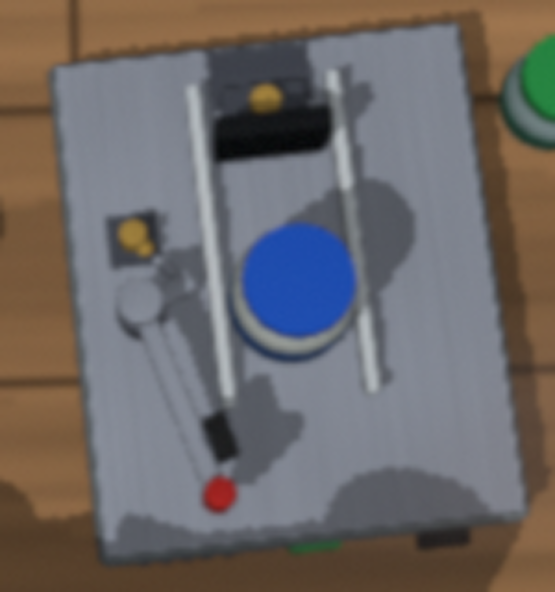

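```bash
cat >> h.py <<'E'
from scipy.spatial.transform import Rotation as Ro
O=np.array([.609,-.0265]);YAW=.077
def m2w(x,y): return O+np.array([[np.cos(YAW),-np.sin(YAW)],[np.sin(YAW),np.cos(YAW)]])@np.array([x,y])
def w2m(p): return np.array([[np.cos(YAW),np.sin(YAW)],[-np.sin(YAW),np.cos(YAW)]])@(np.array(p[:2])-O)
def row(mx,my,ztip,yawy):  # yawy: tool y in mixer frame, deg
    s=get_obs();R=Ro.from_quat(s["tool_rot"])
    t=np.array([*m2w(mx,my),ztip+.182]); y=np.deg2rad(yawy)+YAW
    T=Ro.from_matrix(np.array([[-np.sin(y),np.cos(y),0],[np.cos(y),np.sin(y),0],[0,0,-1]]).T.T)
    return np.round(np.r_[R.inv().apply(t-s["position"])/.04,(R.inv()*T).as_rotvec()],3)
E
python3 - <<'E'
from h import *
c=np.load("top0.npy",allow_pickle=True).item()
f=lambda a,b,z:w2m(px2w(c,275+a/3.7-.4,125+b/3.7-.4,z=z)).round(4)
print("Rails",f(193,88,.068),f(228,395,.068),f(334,75,.068),f(372,388,.068),"piv",f(142,298,.1),"stop",f(215,117,.11),f(325,108,.11))
print("jar",w2m([.5972,-.0273]),"hnd",w2m([.4847,.0184]))
print(row(-.08,0,.22,90))
E
```

```text
Rails [0.1191 0.0418] [-0.0614  0.0411] [ 0.1183 -0.0407] [-0.0659 -0.0402] piv [-0.0065  0.0841] stop [0.0894 0.0333] [ 0.0882 -0.0283]
jar [-0.01182658  0.00011007] hnd [-0.12047781  0.0543286 ]
[-1.2749e+01 -1.1976e+01  6.5000e-02 -2.0000e-03 -1.0000e-03 -4.1700e-01]
```

Emit:
move_arm(
  commands=[
    [[-1.0,-0.9,0,0,0,-0.03],[-2.2,-2.0,0,0,0,-0.07],[-3.4,-3.2,0,0,0,-0.11],[-4.6,-4.3,0,0,0,-0.15],[-5.8,-5.4,0,0,0,-0.19],[-7.0,-6.6,0,0,0,-0.23],[-8.2,-7.7,0,0,0,-0.27],[-9.4,-8.8,0,0,0,-0.31],[-10.6,-10.0,0,0,0,-0.35],[-11.7,-11.0,0,0,0,-0.385],[-12.4,-11.7,0.05,0,0,-0.41],[-12.75,-11.98,0.06,0,0,-0.417]],
  ],
  claw=1,
  squeeze=20,
)

```text
time: 1.6
position: [0.5308, -0.0358, 0.402]
tool_rot: [-0.037, 0.999, -0.0, 0.0]
ft_force: [-0.8, 1.0, -0.1]
grip_width: 0.0006
grip_force: 0.0
```

Run:
```python
from h import *
s=get_obs();print(s["time"],s["position"],s["ft_force"],s["grip_width"],w2m(s["position"]))
print(row(-.08,0,.085,90))
cv2.imwrite("pics/w1.png",camera("wrist")["pixels"])
```

```text
1.6 [ 0.53076807 -0.03583835  0.40201234] [-0.79969816  1.04058801 -0.09414743] 0.0006285688530494645 [-0.07871847 -0.00329277]
[ 3.500e-02  8.500e-02  3.375e+00 -1.000e-03  1.000e-03 -3.000e-03]
```

View pics/w1.png

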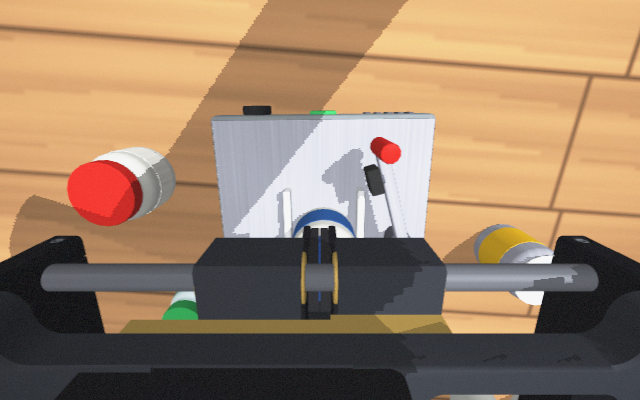

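The fingers are closed and line up with the channel. The jar lid is at about (322,222), and the red handle at (386,150) is clear to the side. Next, descend behind the jar.

Emit:
move_arm(
  commands=[
    [[0.15,0.09,0.5,0,0,0],[0.15,0.09,1.2,0,0,0],[0.15,0.09,1.9,0,0,0],[0.15,0.09,2.6,0,0,0],[0.15,0.09,3.1,0,0,0],[0.15,0.09,3.37,0,0,0],[0.15,0.09,3.37,0,0,0],[0.15,0.09,3.37,0,0,0]],
  ],
)

```text
time: 2.65
position: [0.5233, -0.0291, 0.2682]
tool_rot: [-0.039, 0.999, -0.0, 0.001]
ft_force: [0.2, -0.4, 0.6]
grip_width: 0.0004
grip_force: 0.0
```

Run:
```python
from h import *
s=get_obs();print(s["time"],s["position"],s["ft_force"],s["moment"],w2m(s["position"]))
```

```text
2.65 [ 0.52331721 -0.02905612  0.26822549] [ 0.18134954 -0.3856935   0.59774235] [-0.02133293 -0.02875861  0.00639003] [-0.08562553  0.00404251]
```

Emit:
move_arm(
  commands=[
    [[-0.1,-0.05,0,0,0,0],[-0.2,-0.1,0,0,0,0],[-0.3,-0.1,0,0,0,0],[-0.4,-0.1,0,0,0,0],[-0.5,-0.1,0,0,0,0],[-0.58,-0.1,0,0,0,0],[-0.66,-0.1,0,0,0,0],[-0.74,-0.1,0,0,0,0],[-0.82,-0.1,0,0,0,0],[-0.9,-0.1,0,0,0,0],[-0.98,-0.1,0,0,0,0],[-1.06,-0.1,0,0,0,0]],
  ],
)

```text
time: 4.15
position: [0.5656, -0.03, 0.2674]
tool_rot: [-0.039, 0.999, 0.0, -0.0]
ft_force: [-3.1, -0.5, 1.1]
grip_width: 0.0007
grip_force: 1.6
```

```bash
cat > st.py <<'E'
from h import *
s=get_obs();f=s["ft_force"];print(s["time"],s["position"],"F",f.round(2),"M",s["moment"].round(2),"mix",w2m(s["position"]).round(4),"Fmix",w2m(f[:2]+O).round(2))
E
python3 st.py
```

```text
4.15 [ 0.56563214 -0.03001878  0.26740638] F [-3.11 -0.53  1.11] M [0.07 0.52 0.01] mix [-0.0435 -0.0002] Fmix [-3.14 -0.29]
```

Emit:
move_arm(
  commands=[
    [[-0.08,0,0,0,0,0],[-0.16,0,0,0,0,0],[-0.24,0,0,0,0,0],[-0.32,0,0,0,0,0],[-0.4,0,0,0,0,0],[-0.48,0,0,0,0,0],[-0.56,0,0,0,0,0],[-0.64,0,0,0,0,0],[-0.7,0,0,0,0,0],[-0.74,0,0,0,0,0],[-0.77,0,0,0,0,0],[-0.8,0,0,0,0,0]],
  ],
)

```text
time: 5.65
position: [0.5973, -0.0274, 0.2675]
tool_rot: [-0.039, 0.999, 0.0, -0.001]
ft_force: [-5.5, 2.0, 1.8]
grip_width: 0.0005
grip_force: 2.5
```

```bash
python3 st.py
```

```text
5.65 [ 0.5973192  -0.02736075  0.26746319] F [-5.47  2.01  1.82] M [ 0.3   0.88 -0.07] mix [-0.0117  0.    ] Fmix [-5.3   2.42]
```

Emit:
move_arm(
  commands=[
    [[-0.02,0,0,0,0,0],[-0.04,0,0,0,0,0],[-0.06,0,0,0,0,0],[-0.08,0,0,0,0,0]],
  ],
)

```text
time: 6.15
position: [0.6004, -0.0271, 0.2675]
tool_rot: [-0.039, 0.999, 0.0, -0.001]
ft_force: [-5.3, 1.2, 1.4]
grip_width: 0.0003
grip_force: 2.6
```

```bash
python3 st.py
```

```text
6.15 [ 0.60041861 -0.02709538  0.26748206] F [-5.34  1.17  1.38] M [ 0.36  0.89 -0.  ] mix [-0.0086  0.0001] Fmix [-5.23  1.58]
```

Still sliding at about 5 N, so I'll keep going in small steps.

Emit:
move_arm(
  commands=[
    [[-0.02,0,0,0,0,0],[-0.04,0,0,0,0,0],[-0.06,0,0,0,0,0],[-0.08,0,0,0,0,0]],
  ],
)

```text
time: 6.65
position: [0.6036, -0.0268, 0.2675]
tool_rot: [-0.039, 0.999, 0.0, -0.001]
ft_force: [-6.0, 1.2, 2.5]
grip_width: 0.0003
grip_force: 2.6
```

```bash
python3 st.py
```

```text
6.65 [ 0.60356729 -0.02680477  0.26745616] F [-5.98  1.23  2.5 ] M [ 0.26  0.92 -0.01] mix [-0.0054  0.0001] Fmix [-5.86  1.69]
```

Emit:
move_arm(
  commands=[
    [[-0.02,0,0,0,0,0],[-0.04,0,0,0,0,0],[-0.06,0,0,0,0,0]],
  ],
)

```text
time: 7.02
position: [0.6059, -0.0266, 0.2675]
tool_rot: [-0.039, 0.999, 0.0, -0.001]
ft_force: [-5.9, 1.8, 3.3]
grip_width: 0.0005
grip_force: 2.7
```

```bash
python3 st.py
```

```text
7.025 [ 0.60591774 -0.02659566  0.26749016] F [-5.9   1.83  3.26] M [ 0.34  0.9  -0.01] mix [-0.0031  0.0001] Fmix [-5.74  2.28]
```

Emit:
move_arm(
  commands=[
    [[-0.02,0,0,0,0,0],[-0.04,0,0,0,0,0],[-0.06,0,0,0,0,0]],
  ],
)

```text
time: 7.4
position: [0.6074, -0.0264, 0.2674]
tool_rot: [-0.039, 0.999, 0.001, -0.003]
ft_force: [-9.3, 0.2, 4.3]
grip_width: 0.0005
grip_force: 4.4
```

```bash
python3 st.py
```

```text
7.4 [ 0.6074102  -0.02641391  0.26736493] F [-9.27  0.25  4.34] M [ 0.19  1.53 -0.07] mix [-0.0016  0.0002] Fmix [-9.22  0.96]
```

Emit:
move_arm(
  commands=[
    [[-0.01,0,0,0,0,0],[-0.01,0,0,0,0,0]],
  ],
)

```text
time: 7.65
position: [0.6075, -0.0264, 0.2673]
tool_rot: [-0.039, 0.999, 0.001, -0.003]
ft_force: [-9.1, 0.6, 5.3]
grip_width: 0.0005
grip_force: 4.3
```

```bash
python3 st.py
```

```text
7.65 [ 0.60752518 -0.02641427  0.26733801] F [-9.06  0.58  5.3 ] M [0.18 1.43 0.03] mix [-0.0015  0.0002] Fmix [-8.99  1.28]
```

Emit:
move_arm(
  commands=[
    [[-0.01,0,0,0,0,0],[-0.02,0,0,0,0,0],[-0.02,0,0,0,0,0]],
  ],
)

```text
time: 8.02
position: [0.6079, -0.0264, 0.2674]
tool_rot: [-0.039, 0.999, 0.001, -0.004]
ft_force: [-10.5, 0.2, 6.1]
grip_width: 0.0004
grip_force: 5.0
```

```bash
python3 st.py
```

```text
8.025 [ 0.60785034 -0.02637787  0.26737884] F [-10.52   0.18   6.06] M [ 0.17  1.71 -0.02] mix [-0.0011  0.0002] Fmix [-10.48   0.99]
```

Emit:
move_arm(
  commands=[
    [[-0.01,0,0,0,0,0],[-0.02,0,0,0,0,0],[-0.02,0,0,0,0,0],[-0.02,0,0,0,0,0]],
  ],
)

```text
time: 8.52
position: [0.6081, -0.0264, 0.2674]
tool_rot: [-0.039, 0.999, 0.001, -0.005]
ft_force: [-11.7, 0.4, 8.1]
grip_width: 0.0005
grip_force: 5.7
```

```bash
python3 st.py
```

```text
8.525 [ 0.60814691 -0.02637268  0.26736158] F [-11.65   0.43   8.07] M [0.03 1.92 0.03] mix [-0.0008  0.0002] Fmix [-11.59   1.32]
```

Emit:
move_arm(
  commands=[
    [[-0.015,0,0,0,0,0],[-0.015,0,0,0,0,0],[-0.015,0,0,0,0,0],[-0.015,0,0,0,0,0],[-0.015,0,0,0,0,0],[-0.015,0,0,0,0,0]],
  ],
)

```text
time: 9.28
position: [0.6084, -0.0263, 0.2673]
tool_rot: [-0.039, 0.999, 0.001, -0.006]
ft_force: [-13.4, 0.1, 8.7]
grip_width: 0.0006
grip_force: 6.3
```

```bash
python3 st.py
```

```text
9.275 [ 0.6083799  -0.02633077  0.26732161] F [-13.41   0.12   8.7 ] M [ 0.    2.06 -0.05] mix [-0.0006  0.0002] Fmix [-13.36   1.15]
```

Pressed at 12–13 N for more than half a second. Back off and rise.

Emit:
move_arm(
  commands=[
    [[0.1,0,0,0,0,0],[0.3,0,0,0,0,0],[0.6,0,0,0,0,0],[1.0,0,0,0,0,0],[1.4,0,-0.3,0,0,0],[1.4,0,-1.2,0,0,0],[1.4,0,-2.1,0,0,0],[1.4,0,-2.4,0,0,0],[1.4,0,-2.4,0,0,0]],
  ],
)

```text
time: 10.4
position: [0.5554, -0.031, 0.3645]
tool_rot: [-0.039, 0.999, -0.0, 0.001]
ft_force: [0.3, -0.8, -0.1]
grip_width: 0.0004
grip_force: 0.0
```

```bash
python3 st.py
python3 - <<'E'
from h import *
c=camera("top");np.save("top1.npy",c,allow_pickle=True)
c2=camera("scene");np.save("scene1.npy",c2,allow_pickle=True)
a=cv2.resize(c["pixels"][125:285,275:425],None,fx=2.6,fy=2.6,interpolation=cv2.INTER_CUBIC)
b=cv2.resize(c2["pixels"][140:310,225:380],(390,416),interpolation=cv2.INTER_CUBIC)
cv2.imwrite("pics/both1.png",np.hstack([a[:416],b]))
hsv=cv2.cvtColor(c["pixels"],cv2.COLOR_BGR2HSV)
b=cv2.inRange(hsv,(105,150,60),(130,255,255));b[:150]=0;b[230:]=0;b[:,:325]=0;b[:,385:]=0
ys,xs=np.nonzero(b);print(len(xs),w2m(px2w(c,xs.mean(),ys.mean(),z=.14)))
def hp(a):
    g=np.deg2rad(195.5)+a;return np.array([-.01,.085])+.115*np.array([np.cos(g),np.sin(g)])
# finger centre behind handle: offset gap along -tangent
for a,gap in[(0,.034),(0,.0185)]:
    g=np.deg2rad(195.5)+a;p=hp(a)-gap*np.array([-np.sin(g),np.cos(g)]);print(p,row(*p,.182,15.5),row(*p,.1,15.5))
E
```

```text
10.4 [ 0.55543035 -0.03099565  0.36454016] F [ 0.27 -0.77 -0.11] M [0.01 0.06 0.01] mix [-0.0538 -0.0004] Fmix [ 0.21 -0.79]
41 [0.04522502 0.0016137 ]
[-0.12990361  0.08703102] [ 1.893e+00  2.180e+00 -2.900e-02 -1.000e-03 -2.000e-03  1.300e+00] [ 1.890e+00  2.179e+00  2.021e+00 -1.000e-03 -2.000e-03  1.300e+00]
[-0.12576141  0.07209475] [ 1.789e+00  1.807e+00 -3.000e-02 -1.000e-03 -2.000e-03  1.300e+00] [ 1.786e+00  1.806e+00  2.020e+00 -1.000e-03 -2.000e-03  1.300e+00]
```

View pics/both1.png

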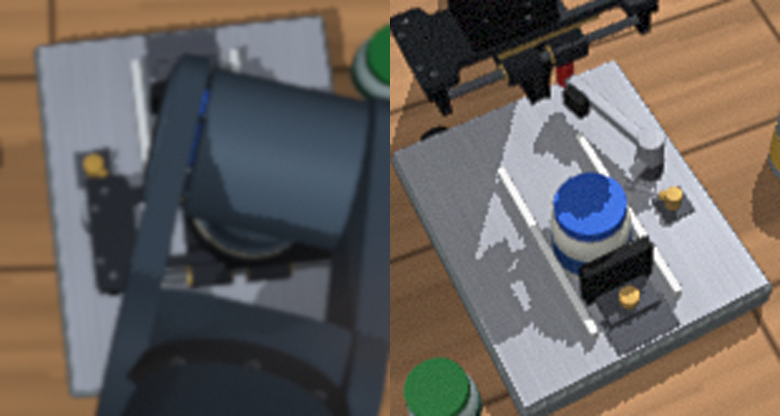

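The jar stands upright against the end stop (right view, lid at about (590,205)), and the lever is still open with its handle at (565,75). Next, move the fingertip to the handle's outer side.

Emit:
move_arm(
  commands=[
    [[0.3,0.3,0,0,0,0.15],[0.6,0.7,0,0,0,0.32],[0.9,1.1,0,0,0,0.49],[1.2,1.5,0,0,0,0.66],[1.5,1.8,0,0,0,0.83],[1.8,2.1,0,0,0,1.0],[1.89,2.18,0,0,0,1.15],[1.89,2.18,0.3,0,0,1.27],[1.89,2.18,0.8,0,0,1.3],[1.89,2.18,1.4,0,0,1.3],[1.89,2.18,1.9,0,0,1.3],[1.89,2.18,2.0,0,0,1.3]],
  ],
)

```text
time: 12.0
position: [0.4725, 0.0503, 0.2813]
tool_rot: [0.574, 0.819, -0.001, -0.002]
ft_force: [0.0, -0.6, 0.3]
grip_width: 0.0007
grip_force: 0.0
```

```bash
cat > arc.py <<'E'
from h import *
import sys
# arc.py a0 a1 n gap dz : rows of finger centre for lever angle, relative to present pose
a0,a1,n,gap=map(float,sys.argv[1:5])
for a in np.linspace(a0,a1,int(n)):
    g=np.deg2rad(195.5)+a;p=np.array([-.01,.085])+.115*np.array([np.cos(g),np.sin(g)])-gap*np.array([-np.sin(g),np.cos(g)])
    print(round(a,3),row(*p,.101,15.5+np.rad2deg(a)).round(2).tolist())
E
python3 st.py; python3 arc.py -.05 .3 8 .0185
```

```text
12.0 [0.47254603 0.05025739 0.281349  ] F [ 0.02 -0.65  0.31] M [-0.14  0.   -0.03] mix [-0.1301  0.087 ] Fmix [-0.03 -0.65]
-0.05 [-0.25, 0.03, -0.04, -0.0, -0.0, 0.05]
-0.0 [-0.39, 0.0, -0.04, -0.0, -0.0, 0.0]
0.05 [-0.53, -0.01, -0.04, -0.0, -0.0, -0.05]
0.1 [-0.68, -0.03, -0.04, -0.0, -0.0, -0.1]
0.15 [-0.82, -0.03, -0.04, -0.0, -0.0, -0.15]
0.2 [-0.97, -0.03, -0.04, -0.0, -0.0, -0.2]
0.25 [-1.12, -0.02, -0.04, -0.0, -0.0, -0.25]
0.3 [-1.26, -0.0, -0.04, -0.0, -0.0, -0.3]
```

Emit:
move_arm(
  commands=[
    [[-0.15,0.0,0,0,0,0],[-0.28,0.0,0,0,0,0],[-0.39,0.0,0,0,0,0],[-0.53,-0.01,0,0,0,-0.05],[-0.68,-0.03,0,0,0,-0.1],[-0.82,-0.03,0,0,0,-0.15],[-0.97,-0.03,0,0,0,-0.2],[-1.12,-0.02,0,0,0,-0.25],[-1.26,0.0,0,0,0,-0.3]],
  ],
)

```text
time: 13.12
position: [0.4902, 0.0036, 0.2841]
tool_rot: [0.445, 0.896, 0.001, -0.001]
ft_force: [-1.3, 6.8, 2.1]
grip_width: 0.0006
grip_force: 3.5
```

```bash
python3 st.py; python3 arc.py .35 .85 11 .0175
```

```text
13.125 [0.49020839 0.00360682 0.28410112] F [-1.25  6.79  2.15] M [1.06 0.09 0.06] mix [-0.1161  0.0392] Fmix [-0.73  6.86]
0.35 [-0.18, -0.04, 0.03, 0.0, -0.0, -0.05]
0.4 [-0.32, -0.05, 0.03, 0.0, -0.0, -0.1]
0.45 [-0.46, -0.06, 0.03, 0.0, -0.0, -0.15]
0.5 [-0.61, -0.05, 0.03, 0.0, -0.0, -0.2]
0.55 [-0.76, -0.04, 0.03, 0.0, -0.0, -0.25]
0.6 [-0.9, -0.02, 0.02, 0.0, -0.0, -0.3]
0.65 [-1.04, 0.0, 0.02, 0.0, -0.0, -0.35]
0.7 [-1.18, 0.03, 0.02, 0.0, -0.0, -0.4]
0.75 [-1.32, 0.07, 0.02, 0.0, -0.0, -0.45]
0.8 [-1.46, 0.12, 0.02, 0.0, -0.0, -0.5]
0.85 [-1.6, 0.17, 0.02, 0.0, -0.0, -0.55]
```

Emit:
move_arm(
  commands=[
    [[-0.14,-0.03,0,0,0,-0.05],[-0.28,-0.05,0,0,0,-0.1],[-0.43,-0.06,0,0,0,-0.15],[-0.58,-0.05,0,0,0,-0.2],[-0.73,-0.04,0,0,0,-0.25],[-0.88,-0.02,0,0,0,-0.3],[-1.02,0.0,0,0,0,-0.35],[-1.16,0.03,0,0,0,-0.4],[-1.3,0.07,0,0,0,-0.45],[-1.44,0.12,0,0,0,-0.5],[-1.58,0.17,0,0,0,-0.55]],
  ],
)

```text
time: 14.5
position: [0.5323, -0.0418, 0.2841]
tool_rot: [0.185, 0.983, 0.002, -0.003]
ft_force: [-4.0, 7.6, 6.0]
grip_width: 0.0003
grip_force: 4.3
```

```bash
python3 st.py; python3 arc.py .85 1.4 12 .0175
```

```text
14.5 [ 0.53230529 -0.0418051   0.28405217] F [-4.03  7.61  5.95] M [1.27 0.58 0.04] mix [-0.0776 -0.0094] Fmix [-3.44  7.9 ]
0.85 [-0.06, -0.02, 0.03, 0.0, -0.01, 0.0]
0.9 [-0.2, -0.03, 0.02, 0.0, -0.01, -0.05]
0.95 [-0.35, -0.04, 0.02, 0.0, -0.01, -0.1]
1.0 [-0.49, -0.05, 0.02, 0.0, -0.01, -0.15]
1.05 [-0.64, -0.05, 0.02, 0.0, -0.01, -0.2]
1.1 [-0.78, -0.04, 0.02, 0.0, -0.01, -0.25]
1.15 [-0.93, -0.02, 0.02, 0.0, -0.01, -0.3]
1.2 [-1.07, 0.01, 0.02, 0.0, -0.01, -0.35]
1.25 [-1.21, 0.04, 0.02, 0.0, -0.01, -0.4]
1.3 [-1.35, 0.08, 0.02, 0.0, -0.01, -0.45]
1.35 [-1.49, 0.12, 0.02, 0.0, -0.01, -0.5]
1.4 [-1.63, 0.18, 0.02, 0.0, -0.01, -0.55]
```

Emit:
move_arm(
  commands=[
    [[-0.14,-0.03,0,0,0,-0.05],[-0.29,-0.04,0,0,0,-0.1],[-0.43,-0.05,0,0,0,-0.15],[-0.58,-0.05,0,0,0,-0.2],[-0.7,-0.04,0,0,0,-0.24],[-0.78,-0.04,0,0,0,-0.27],[-0.84,-0.03,0,0,0,-0.29],[-0.88,-0.02,0,0,0,-0.3]],
  ],
)

```text
time: 15.5
position: [0.5672, -0.0576, 0.2838]
tool_rot: [0.036, 0.999, -0.0, 0.001]
ft_force: [0.4, 0.4, 0.3]
grip_width: 0.0006
grip_force: 0.0
```

```bash
python3 st.py; python3 arc.py 1.1 1.4 7 .0185
```

```text
15.5 [ 0.56723967 -0.05757948  0.28382517] F [0.41 0.43 0.34] M [-0.01 -0.05 -0.03] mix [-0.044  -0.0278] Fmix [0.44 0.39]
1.1 [0.19, 0.07, 0.02, -0.0, 0.0, 0.05]
1.15 [0.04, 0.04, 0.02, -0.0, 0.0, 0.0]
1.2 [-0.1, 0.02, 0.02, -0.0, 0.0, -0.05]
1.25 [-0.25, 0.01, 0.02, -0.0, 0.0, -0.1]
1.3 [-0.39, 0.0, 0.02, -0.0, 0.0, -0.15]
1.35 [-0.54, 0.0, 0.02, -0.0, 0.0, -0.2]
1.4 [-0.68, 0.01, 0.02, -0.0, 0.0, -0.25]
```

Emit:
move_arm(
  commands=[
    [[-0.04,0.02,0,0,0,-0.02],[-0.08,0.02,0,0,0,-0.04],[-0.11,0.02,0,0,0,-0.06],[-0.14,0.02,0,0,0,-0.07]],
  ],
)

```text
time: 16.0
position: [0.5724, -0.0567, 0.2835]
tool_rot: [0.001, 1.0, -0.0, -0.0]
ft_force: [0.3, -0.5, 1.0]
grip_width: 0.0004
grip_force: 0.0
```

```bash
python3 st.py
python3 - <<'E'
from h import *
c=camera("scene")["pixels"][130:310,220:390];cv2.imwrite("pics/s2.png",cv2.resize(c,None,fx=3.2,fy=3.2,interpolation=cv2.INTER_CUBIC))
E
```

```text
16.0 [ 0.57241143 -0.05665376  0.28353629] F [ 0.26 -0.55  1.04] M [0.06 0.09 0.05] mix [-0.0388 -0.0272] Fmix [ 0.21 -0.57]
```

View pics/s2.png

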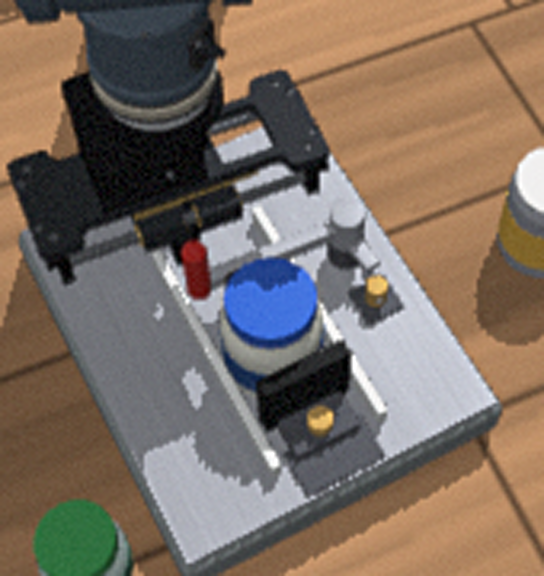

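The lever has swung over and its pad bears on the jar. The red handle at (195,270) is just ahead of the finger. Next I'll close in slowly and press.

Emit:
move_arm(
  commands=[
    [[-0.03,0,0,0,0,-0.01],[-0.06,0,0,0,0,-0.02],[-0.09,0,0,0,0,-0.03],[-0.12,0,0,0,0,-0.04]],
  ],
)

```text
time: 16.55
position: [0.5772, -0.0566, 0.2835]
tool_rot: [-0.019, 1.0, -0.0, 0.0]
ft_force: [0.6, -0.7, 0.0]
grip_width: 0.0005
grip_force: 0.0
```

```bash
python3 st.py
```

```text
16.55 [ 0.57722055 -0.05664609  0.28354475] F [ 0.58 -0.66  0.01] M [ 0.09 -0.   -0.01] mix [-0.034  -0.0276] Fmix [ 0.53 -0.7 ]
```

Emit:
move_arm(
  commands=[
    [[-0.02,0,0,0,0,0],[-0.04,0,0,0,0,0],[-0.06,0,0,0,0,0],[-0.08,0,0,0,0,0]],
  ],
)

```text
time: 17.05
position: [0.5794, -0.0566, 0.2835]
tool_rot: [-0.019, 1.0, 0.0, -0.002]
ft_force: [-5.2, -1.4, 3.9]
grip_width: 0.0006
grip_force: 2.5
```

```bash
python3 st.py
```

```text
17.05 [ 0.57944911 -0.05656105  0.28346439] F [-5.19 -1.41  3.86] M [-0.17  0.79 -0.  ] mix [-0.0318 -0.0277] Fmix [-5.28 -1.01]
```

Emit:
move_arm(
  commands=[
    [[-0.015,0,0,0,0,0],[-0.03,0,0,0,0,0],[-0.03,0,0,0,0,0]],
  ],
)

```text
time: 17.42
position: [0.5799, -0.0565, 0.2835]
tool_rot: [-0.019, 1.0, 0.0, -0.003]
ft_force: [-7.4, -2.1, 4.8]
grip_width: 0.0002
grip_force: 3.4
```

```bash
python3 st.py
```

```text
17.425 [ 0.57993176 -0.05654561  0.28346922] F [-7.36 -2.06  4.82] M [-0.28  1.06  0.07] mix [-0.0313 -0.0277] Fmix [-7.49 -1.48]
```

Emit:
move_arm(
  commands=[
    [[-0.02,0,0,0,0,0],[-0.04,0,0,0,0,0],[-0.05,0,0,0,0,0],[-0.05,0,0,0,0,0]],
  ],
)

```text
time: 17.92
position: [0.5807, -0.0565, 0.2834]
tool_rot: [-0.019, 1.0, 0.0, -0.005]
ft_force: [-10.2, -3.4, 7.9]
grip_width: 0.0001
grip_force: 5.3
```

```bash
python3 st.py
```

```text
17.925 [ 0.58073558 -0.05654169  0.28339882] F [-10.19  -3.44   7.87] M [-0.45  1.55 -0.01] mix [-0.0305 -0.0278] Fmix [-10.42  -2.65]
```

Emit:
move_arm(
  commands=[
    [[-0.015,0,0,0,0,0],[-0.03,0,0,0,0,0],[-0.03,0,0,0,0,0],[-0.03,0,0,0,0,0],[-0.03,0,0,0,0,0],[-0.03,0,0,0,0,0],[-0.03,0,0,0,0,0]],
  ],
)

```text
time: 18.8
position: [0.5812, -0.0565, 0.2834]
tool_rot: [-0.019, 1.0, 0.0, -0.006]
ft_force: [-13.5, -3.6, 8.8]
grip_width: 0.0009
grip_force: 6.4
```

```bash
python3 st.py
```

```text
18.8 [ 0.58120281 -0.05652514  0.28339117] F [-13.53  -3.56   8.84] M [-0.51  1.85 -0.03] mix [-0.03   -0.0278] Fmix [-13.76  -2.51]
```

Emit:
move_arm(
  commands=[
    [[0.1,0,0,0,0,0],[0.3,0,0,0,0,0],[0.6,0,0,0,0,0],[1.0,0,0,0,0,0],[1.4,0,0,0,0,0],[1.6,0,-0.6,0,0,0],[1.6,0,-1.5,0,0,0],[1.6,0,-2.4,0,0,0],[1.6,0,-3,0,0,0],[1.6,0,-3,0,0,0],[1.6,0,-3,0,0,0]],
  ],
)

```text
time: 20.18
position: [0.5202, -0.0586, 0.4026]
tool_rot: [-0.019, 1.0, 0.0, -0.001]
ft_force: [-0.0, -0.1, 0.1]
grip_width: 0.0005
grip_force: 0.0
```

```bash
python3 st.py
python3 - <<'E'
from h import *
c=camera("scene")["pixels"][130:310,150:420];cv2.imwrite("pics/s3.png",cv2.resize(c,None,fx=2.9,fy=2.9,interpolation=cv2.INTER_CUBIC))
E
```

```text
20.175 [ 0.5202138  -0.05855915  0.40258577] F [-0.05 -0.05  0.07] M [ 0.04 -0.02  0.  ] mix [-0.091  -0.0251] Fmix [-0.05 -0.05]
```

View pics/s3.png

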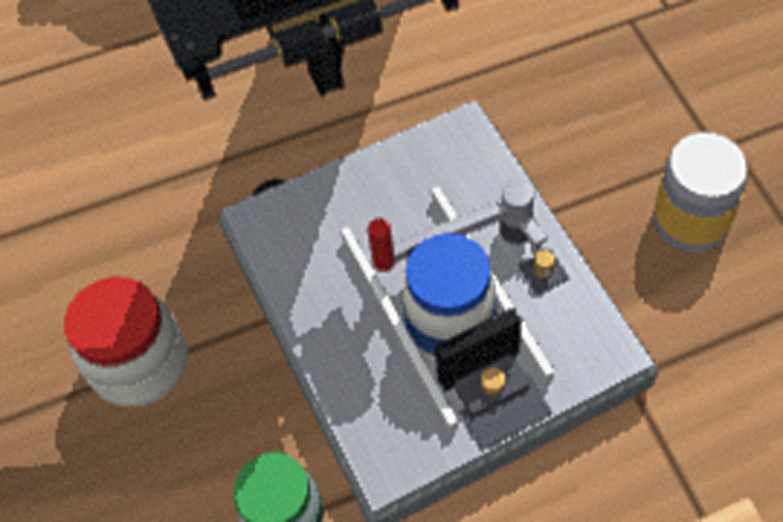

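The lever is shut with its handle at (381,245). The jar, lid at (448,272), stands between pad and stop, the pots look undisturbed and the arm is clear. Handing in.

```bash
python3 -c "
from rig import *
print(hand_in())"
```

```text
the job is handed in; nothing more can be done
None
```

The jar was pushed home and pressed at about 12–13 N, then the clamp lever was flipped shut and pressed at about 13 N; the arm is clear, the clamp alone holds the jar, the other pots look undisturbed, and the job was handed in at about 20 s (no verdict was returned).

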